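# Flick the batch counter round to its studded lobe

## Robot

A 6-joint arm with a two-finger parallel gripper is mounted at the origin on a cart in front of the work surface, level with it; the furniture and walls round the work are solid. World frame = base frame: x ahead of the robot, y to its left, z up, the work surface at z = 0. Lengths are in m, angles in degrees, forces in N, time in s.
With the tool pointing down it reaches from about 0.4 to 0.825 m from the base axis. Payload 7 kg.
Tool frame: the origin (TCP) lies between the finger pads; the fingertips stand 19 mm ahead of it and the grasp point (between the pads) is the TCP; x points along the fingers, y is the direction in which the jaws open and shut, and the axes are right-handed (so a half turn about x gives the same grasp; the last joint's range is limited). The gripper opens to 88 mm and grips with 3 to 60 N. Pads are 19 mm wide; open, the fingers measure 130 mm over their backs; the gripper's body (78 mm by 193 mm) begins 47 mm behind the grasp point.
Start: joints at [90.705, 20.546, 0.682, 0, -70.136, -16.507], TCP at [0.184, 0.649, 0.246] pointing down, gripper open.
Joint ranges: [-176.03, 176.03], [-82.01, 121.73], [-58.28, 71.71], [-173.87, 95.51], [-174.79, -0.11], [-173.66, 173.66]. Speed limits (degrees/s): [136.94, 136.94, 172.46, 180, 180, 180].

## Interface

Orientations are given as [roll, pitch, yaw] about the fixed x, y, z axes, in that order (R = Rz(yaw) Ry(pitch) Rx(roll)).
In Python, from plant import r gives the robot as it stands.
- The arm moves only by the tool send_rows, never from a script. Its argument "plan" is a list of rows, each a list of 2 entries, a list of its own where there are three numbers: the shift along the tool's x, y, z scaled (see below), then the turn, a rotation vector about the tool's x, y, z scaled (see below). A call has exactly 5 rows; each row is the pose to reach, as a shift and turn from the pose measured when the call began, along the tool's axes at that moment; what a row does not reach only later rows make up. The controller multiplies each number of a shift by 0.15 m and each number of a turn by pi/4 rad. A row lasts 1/10 s, in which the tool goes at most 50 mm and 8.59 degrees, less where a joint would pass 70% of its speed; a pose out of reach is approached as far as the arm can. A call with a number of a shift or a turn outside -1 to 1 is refused whole. A call with a gripper value outside its range is refused whole. "jaw" is the opening, from -1 (shut) to 1 (fully open), so that 0 is half open, set as the call begins (left out, the last holds). The fingers move at their own pace and stop on an object; "force" is the grip in N (left out, the last holds). Time passes only in rows, so rows that repeat a pose let the fingers close, or fill a call up. It gives the time, the measured TCP pose, the force and the opening at its end, in the units of the state.
- r.get_state(): the state, without advancing time (a new reading comes with each control period).
- r.capture(name): name is "scene" or "top"; returns a dict with "color" (400x640x3 uint8, red, green, blue), "range_z" (400x640 float32, m along the optical axis (not along the pixel's ray), 0 where there is no reading), "mtx" (3x3 intrinsics, pixels), "k1" (the pictures are not rectified: a ray, as slopes to the right and down, at radius r is drawn at 1 + k1 r^2 times it, then the intrinsics apply), "pose" (4x4, takes a point from camera to world coordinates). Camera axes: x right, y down, z forward; pixel columns grow to the right and rows downward; lengths in m; the calibration is good to about 2 mm. A picture is of the moment at which its call begins.
- r.close_job(): hands the job in, once; it reports no verdict.
Trained networks look in a picture, given as the dict that the camera call returned (one of the last four; its "shot" number tells which), for a name from the list of things; names that differ only in an ending like _2 or _b are one class to them, and where a whole thing is asked for, a point or a joint stands for the part that bears it (a point fixed in the world has none). Each returns a list of dicts, best first, with "score" (0 to 1); they miss things now and then, are a little off and sometimes report something else, mostly with a low value. They report only what shows in the picture. A call takes as long as a camera call. They do not tell look-alikes from the thing itself.
- r.find_in(picture, target): "uv" ([column, row] in pixels, amid what is visible of it).
- r.trace(picture, target): "mask" (400x640 bool, what is visible of it) and "uv" ([column, row] in pixels, amid what is visible of it).
The state is a dict: "time_s": time; "joints": joint angles; "qd": joint speeds; "joint_torque": joint torques, N m; "tcp_pos": TCP position; "eef_rot": TCP orientation; "contact_force": force on the tool from outside, world axes, zero at the start; "moment": the same for the moment, N m; "gripper_width": finger opening in m.
Only numpy, scipy, OpenCV 4.12 (cv2) and the standard library are available. Lean on these libraries where they do the work, as an engineer would, in place of code of your own. Each camera call takes 0.05 s, during which the arm holds its last target. There are 200 camera calls.

## Task

Set the batch counter for the next batch: with a fingertip, flick its six-lobed wheel clockwise (seen from above), one click at a time and letting it settle after each click, until the lobe with the black stud rests at the arrowhead. Do not let it go past the arrowhead, and leave the jar, the ramekin and the tape roll where they stand.

Things in the scene. Friction and masses are not known exactly. Their poses are not given: they have to be found in the camera images.
- tally_counter: Batch counter's fixed body, fastened to the table: round dark steel foot 144 mm across, 13 mm high. Origin at the centre of its underside, on the wheel's axis; z up; may stand turned about z. +y points to the arrowhead. The -x side is open: a finger can sweep there along y. A fixed round cap 48 mm across covers the wheel's middle, up to 55.5 mm above the table.
- arrowhead (a point): Top of a raised arrowhead that points at the wheel, on a 30 mm wide, 46 mm high block on the counter's +y side, 64 to 80 mm from the axis; this point is 72 mm from the axis and 49.5 mm above the table.
- wheel_centre (a point): Centre of the white finger wheel, on its upright axis, 36 mm above the table. Hub 60 mm across; six equal straight lobes at 60 degrees, 12 mm wide, with round ends 16 mm across (end centres 52 mm from the axis, outermost 60 mm), from 26 to 46 mm above the table. Under the lobes, outside 41 mm from the axis, 13 mm is free down to the foot.
- tally_wheel (a joint): Wheel angle, rad; grows clockwise seen from above; 0 = studded lobe at the arrowhead. A sprung plunger clicks at each 1.047 rad, one lobe at the arrowhead; it starts 2, 3 or 4 clicks before 0. Pushing a lobe end takes 2 to 5 N; past half a click the wheel snaps to the next click and coasts no further. No stops; it also turns backward, but a turn back reads 6.283 less, not 0.
- stud (a point): Top of the black stud, 11 mm across and 5.5 mm high, on the end of one of the lobes, 52 mm from the wheel's axis, 51.5 mm above the table; the other five lobes are plain.
- salt_jar: Loose glass salt jar with a wooden lid, 72 mm across, 78 mm high, near the counter; origin at the centre of its underside. Not to be moved.
- ramekin: Loose ramekin, 99 mm across, 43 mm high, near the counter; origin at the centre of its underside. Not to be moved.
- label_tape: Loose roll of tape lying flat, 104 mm across, 25 mm high, behind the counter; origin at the centre of its underside. Not to be moved.
Things that resemble listed ones, but are neither listed nor needed, are in the scene too. What is shaped like the tally_counter but yellow is not meant.

How it is judged:
By the outcome, as a careful person would: the job done as asked, in the order asked, and still so for the second after the job is handed in, with the robot touching nothing.
It also fails if it takes over 53 s, if anything falls off the work surface, if the arm or the gripper's body presses on something with over 40 N, if the wrist force passes 120 N, or if a joint passes its speed limit or range.

## Working session

There is one attempt and no reset: what is moved stays moved. The work goes in short steps, Python scripts to look and compute and a tool call to move; the robot and the scene stay as the last step left them, time stands still between calls to the robot, and variables do not carry over. Pictures are saved under pics/ and viewed, about 8 in all and at most 12, crops included, and the job is handed in when it is done.

Besides the shell and the picture viewer there is one more tool, called after "Request:" in YAML: its name, and indented under it one key for each argument. send_rows: Moves the arm, as the interface text tells. Its arguments: {"type":"object","properties":{"plan":{"type":"array"},"jaw":{"type":"number"},"force":{"type":"number"}},"required":["plan"]}

```bash
mkdir -p pics
cat > h.py <<'E'
import numpy as np, cv2
from plant import r
def px2w(p,uv,z=None):
    K=np.array(p["mtx"]);T=np.array(p["pose"]);k=p["k1"]
    d=np.array([(uv[0]-K[0,2])/K[0,0],(uv[1]-K[1,2])/K[1,1]]);u=d.copy()
    for _ in range(20): u=d/(1+k*(u@u))
    ray=T[:3,:3]@np.array([u[0],u[1],1.]);o=T[:3,3]
    if z is None:
        s=p["range_z"][int(round(uv[1])),int(round(uv[0]))]
    else: s=(z-o[2])/ray[2]
    return o+s*ray
def w2px(p,X):
    K=np.array(p["mtx"]);T=np.array(p["pose"]);c=T[:3,:3].T@(np.array(X)-T[:3,3]);u=c[:2]/c[2];u=u*(1+p["k1"]*(u@u))
    return np.array([K[0,0]*u[0]+K[0,2],K[1,1]*u[1]+K[1,2]])
E
python3 - <<'E'
from h import *
for n in("scene","top"):
    p=r.capture(n);cv2.imwrite(f"pics/{n}0.png",p["color"][:,:,::-1])
    print(n,np.round(p["pose"],3).tolist(),np.round(p["mtx"],1).tolist(),p["k1"])
    for t in["tally_counter","arrowhead","wheel_centre","stud","salt_jar","ramekin","label_tape"]:
        try:
            for d in r.find_in(p,t)[:4]: print(t,round(d["score"],2),np.round(d["uv"]),np.round(px2w(p,d["uv"]),3))
        except Exception as e: print(t,e)
s=r.get_state();print(s)
E
```

```text
scene [[0.631, -0.624, 0.46, 0.131], [-0.776, -0.502, 0.383, -0.252], [-0.008, -0.599, -0.801, 0.725], [0.0, 0.0, 0.0, 1.0]] [[375.9, 0.0, 315.9], [0.0, 375.9, 197.7], [0.0, 0.0, 1.0]] -0.04323467114267517
tally_counter 0.92 [310. 283.] [ 0.353 -0.051  0.055]
tally_counter 0.74 [292. 197.] [0.493 0.119 0.04 ]
arrowhead 0.92 [309. 283.] [ 0.351 -0.05   0.053]
arrowhead 0.72 [289. 196.] [0.489 0.124 0.046]
arrowhead 0.22 [262. 144.] [0.59  0.315 0.008]
wheel_centre 0.85 [294. 195.] [0.498 0.117 0.045]
wheel_centre 0.69 [314. 289.] [ 0.351 -0.063  0.044]
wheel_centre 0.67 [264. 143.] [0.596 0.313 0.012]
stud 0.84 [309. 288.] [ 0.347 -0.053  0.045]
stud 0.64 [294. 190.] [0.504 0.122 0.053]
salt_jar 0.73 [349. 212.] [ 0.519 -0.019  0.075]
ramekin 0.9 [263. 146.] [0.588 0.308 0.009]
ramekin 0.74 [288. 196.] [0.487 0.125 0.046]
label_tape 0.74 [342. 161.] [0.677 0.113 0.006]
top [[0.006, -0.993, 0.118, 0.458], [-1.0, -0.002, 0.031, 0.083], [-0.031, -0.118, -0.993, 0.894], [0.0, 0.0, 0.0, 1.0]] [[395.5, 0.0, 322.7], [0.0, 395.5, 199.1], [0.0, 0.0, 1.0]] 0.008801357917717745
tally_counter 0.9
[... 425 characters left out ...]
tape 0.9 [324. 151.] [ 0.676  0.108 -0.003]
{'time_s': 0.8, 'joints': array([ 9.07033672e+01,  2.05431134e+01,  6.81927000e-01, -1.65680053e-03,
       -7.01356638e+01, -1.65076851e+01]), 'qd': array([-0.10808696,  0.00731251, -0.03789253,  0.03105361, -0.04091862,
       -0.0544576 ]), 'joint_torque': array([-4.41226439e-04, -5.82283509e+01,  2.93293458e+01,  7.00221509e+00,
        1.27043459e-02, -1.66965560e-05]), 'tcp_pos': array([0.18383151, 0.64945656, 0.24559246]), 'eef_rot': array([-47.16982751,  89.99648586, 117.02529172]), 'contact_force': array([ 0.25606593, -0.61880667,  0.10523424]), 'moment': array([-0.02698152, -0.03646179,  0.01143733]), 'gripper_width': 0.08754351275873677}
```

View pics/scene0.png

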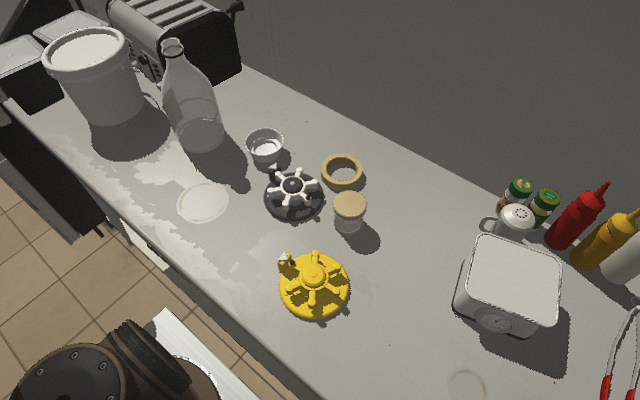

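View pics/top0.png

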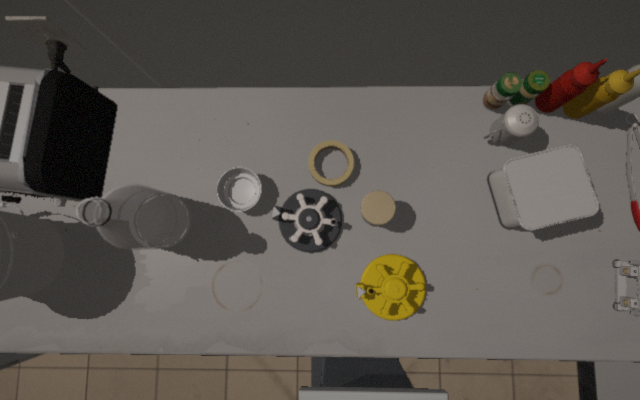

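The scene shows the wanted counter with a white wheel at top-view (310,219) and the yellow look-alike at (393,287). The arrowhead block is at about (278,213), with the ramekin at (239,190), the jar at (378,208) and the tape at (331,163). I choose the white-wheeled one and check it in a close crop.

Run:
```python
from h import *
a=r.capture("top");b=r.capture("scene")
A=cv2.resize(a["color"][170:270,255:355],(500,500),interpolation=cv2.INTER_CUBIC)
B=cv2.resize(b["color"][155:230,255:330],(300,300),interpolation=cv2.INTER_CUBIC)
B=cv2.copyMakeBorder(B,0,200,0,0,cv2.BORDER_CONSTANT)
im=np.hstack([A,B]);cv2.imwrite("pics/crop1.png",im[:,:,::-1])
for t in["tally_counter","tally_wheel"]:
    for d in r.trace(a,t)[:3]:
        m=d["mask"];ys,xs=np.nonzero(m);print(t,d["score"],xs.min(),xs.max(),ys.min(),ys.max(),d["uv"])
# points in world from depth, heights around counter
z=a["range_z"]
V,U=np.mgrid[150:290,230:360]
P=np.array([px2w(a,(u,v)) for u,v in zip(U.ravel(),V.ravel())]);np.save("P.npy",P)
c=np.array([.512,.137])
for i in range(5):
    d=np.hypot(*(P[:,:2]-c).T);m=(d<.03)&(P[:,2]>.05);c=P[m,:2].mean(0)
print("cap",c,m.sum(),P[m,2].mean())
d=np.hypot(*(P[:,:2]-c).T)
m=(d>.062)&(d<.085)&(P[:,2]>.035);q=P[m,:2].mean(0)-c;print("arrow",q,np.hypot(*q),np.degrees(np.arctan2(q[1],q[0])),m.sum())
ang=np.degrees(np.arctan2(*(P[:,:2]-c).T[::-1]))
m=(d>.044)&(d<.061)&(P[:,2]>.03);h,_=np.histogram(ang[m],36,(-180,180));print(h)
```

```text
tally_counter 0.72 272 341 189 252 [310.5, 217.1]
tally_counter 0.6 355 425 255 321 [391.3, 285.4]
tally_wheel 0.88 282 336 194 244 [314.1, 225.9]
tally_wheel 0.56 366 423 262 315 [382.3, 285.3]
cap [0.51517594 0.13972829] 341 0.053204298425143
arrow [-0.01433251  0.0207965 ] 0.025256984107440893 124.57379193507401 180
[ 0 12 29  3  0  0  0 13 28  5  0  0  0 13 32  2  0  0  0 15 28  2  0  0
  0 13 30  1  0  0  0 13 31  4  0  0]
```

View pics/crop1.png

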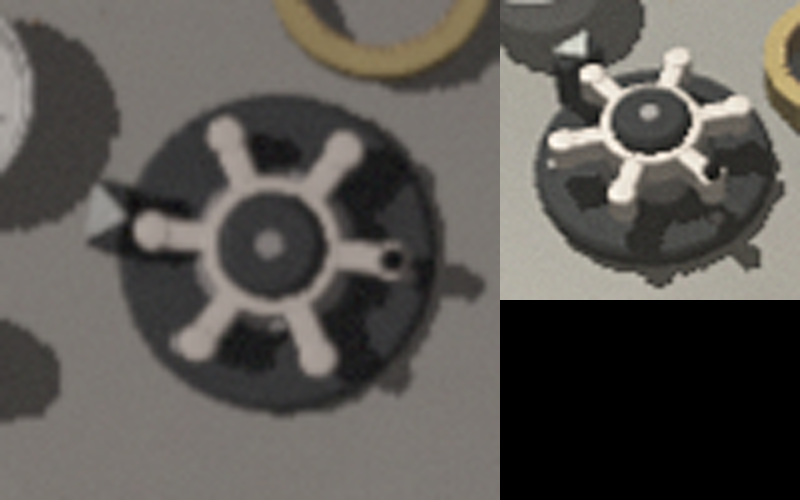

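The crop confirms it: white wheel, hub at crop (270,243), arrowhead at left (105,215), black stud at the opposite lobe (390,260). That makes 3 clicks. The near (-x) side is open.

```bash
cat >> h.py <<'E'
from scipy.spatial.transform import Rotation as Ro
def rot(): return Ro.from_euler("xyz",r.get_state()["eef_rot"],degrees=True).as_matrix()
E
python3 - <<'E'
from h import *
from scipy.optimize import least_squares
P=np.load("P.npy");c=np.array([.5152,.1397])
d=np.hypot(*(P[:,:2]-c).T)
for k in range(3):
    m=(d>.046)&(d<.064)&(P[:,2]>.03)&(P[:,2]<.05);q=P[m,:2]-c
    a=np.arctan2(q[:,1],q[:,0]);ph=np.angle(np.mean(np.exp(6j*a)))/6
    print("lobe phase",np.degrees(ph),"arrow dir",np.degrees(ph)+60, m.sum(),q.mean(0))
m=(P[:,2]>.005)&(P[:,2]<.018)&(d<.085)&(d>.04);q=P[m,:2]
print("foot bbox",q.min(0),q.max(0),(q.min(0)+q.max(0))/2,np.ptp(q,0))
m=(d>.064)&(d<.082)&(P[:,2]>.03);q=P[m]-[*c,0]
m2=(P[:,2]>.044)&(P[:,2]<.052)&(d>.062)&(d<.085)&(P[:,1]>c[1]+.03);q=P[m2,:2].mean(0)-c;print("arrow",q,np.hypot(*q),np.degrees(np.arctan2(q[1],q[0])),m2.sum())
p=r.capture("top");q=px2w(p,(255+390/5,170+260/5),.0515)[:2]-c;print("stud",q,np.hypot(*q),np.degrees(np.arctan2(q[1],q[0])))
q=px2w(p,(255+105/5,170+213/5),.0495)[:2]-c;print("arrow px",q,np.hypot(*q),np.degrees(np.arctan2(q[1],q[0])))
print(w2px(p,[*c,.0555]))
print(np.round(rot(),4))
for n in("top","scene"):
    p=r.capture(n);V,U=np.mgrid[0:400:3,0:640:3]
    X=np.array([px2w(p,(u,v)) for u,v in zip(U.ravel(),V.ravel()) if p["range_z"][v,u]>0])
    for y0 in np.arange(-.2,.8,.1):
        print(n,round(y0,1),[round(float(X[s,2].max()),2) if (s:=(X[:,0]>x0)&(X[:,0]<=x0+.1)&(X[:,1]>y0)&(X[:,1]<=y0+.1)).any() else None for x0 in np.arange(.1,.8,.1)])
E
```

```text
lobe phase 22.952288045654548 arrow dir 82.95228804565454 229 [0.00090416 0.00345581]
lobe phase 22.952288045654548 arrow dir 82.95228804565454 229 [0.00090416 0.00345581]
lobe phase 22.952288045654548 arrow dir 82.95228804565454 229 [0.00090416 0.00345581]
foot bbox [0.44466775 0.06970671] [0.5863337  0.21112476] [0.51550073 0.14041573] [0.14166595 0.14141804]
arrow [0.01356787 0.07117652] 0.07245815084072857 79.2075973408169 85
stud [-0.00618252 -0.05229766] 0.05266183672775928 -96.74208966832342
arrow px [0.01370313 0.07029026] 0.07161352487987814 78.96851328904502
[308.38829609 218.88608843]
[[ 0.     -0.2723 -0.9622]
 [-0.     -0.9622  0.2723]
 [-1.     -0.     -0.    ]]
top -0.2 [0.0, 0.0, 0.05, 0.01, 0.0, 0.0, 0.0]
top -0.1 [0.0, 0.0, 0.06, 0.05, 0.08, 0.0, 0.0]
top 0.0 [0.0, 0.0, 0.05, 0.02, 0.08, 0.03, 0.0]
top 0.1 [0.0, 0.0, 0.0, 0.05, 0.06, 0.03, 0.0]
top 0.2 [None, 0.0, 0.01, 0.01, 0.05, 0.04, 0.01]
top 0.3 [None, 0.0, 0.0, 0.0, 0.04, 0.05, 0.0]
top 0.4 [None, 0.0, 0.0, 0.29, 0.29, 0.0, 0.0]
top 0.5 [None, 0.0, 0.0, 0.2, 0.18, 0.21, 0.21]
top 0.6 [None, 0.0, 0.18, 0.2, 0.22, 0.22, 0.22]
top 0.7 [None, 0.0, 0.15, 0.18, 0.18, None, 0.21]
scene -0.2 [-0.0, 0.0, 0.05, 0.01, 0.0, 0.0, 0.0]
scene -0.1 [0.25, 0.01, 0.06, 0.05, 0.08, 0.0, 0.0]
scene 0.0 [0.26, 0.0, 0.05, 0.02, 0.08, 0.03, 0.0]
scene 0.1 [0.0, 0.0, 0.0, 0.06, 0.06, 0.03, 0.0]
scene 0.2 [-0.88, 0.0, 0.0, 0.01, 0.05, 0.04, 0.0]
scene 0.3 [-0.88, 0.0, 0.0, 0.0, 0.04, 0.04, 0.0]
scene 0.4 [-0.88, 0.0, 0.0, 0.29, 0.29, 0.0, 0.0]
scene 0.5 [0.32, 0.31, 0.0, 0.07, None, 0.21, 0.21]
scene 0.6 [0.24, 0.0, 0.2, 0.2, 0.21, 0.22, 0.22]
scene 0.7 [-0.88, 0.0, 0.2, 0.2, 0.21, 0.22, 0.22]
```

Choice confirmed: centre (0.515, 0.140), arrow direction about 82°, and lobes at rest on the click. First move is toward free space, closing the jaws and turning.

Request:
send_rows:
  plan:
    - [[0,0.18,-0.13],[0.13,0,0]]
    - [[0,0.37,-0.26],[0.27,0,0]]
    - [[0,0.55,-0.4],[0.4,0,0]]
    - [[0,0.74,-0.53],[0.53,0,0]]
    - [[0,0.92,-0.66],[0.67,0,0]]
  jaw: -1
  force: 20

```text
time_s: 1.65
tcp_pos: [0.2418, 0.4883, 0.2457]
eef_rot: [-68.7, 90.0, 65.1]
contact_force: [0.3, 1.6, -0.1]
gripper_width: 0.053
```

```bash
cat >> h.py <<'E'
C=np.array([.5153,.140]);A=np.radians(82)
ly=np.array([np.cos(A),np.sin(A)]);lx=np.array([np.sin(A),-np.cos(A)])
def go(X,dirdeg=172):
    R=rot();s=r.get_state();d=R.T@(np.array(X)-s["tcp_pos"])/.15
    want=np.column_stack([[0,0,-1],[np.cos(np.radians(dirdeg)),np.sin(np.radians(dirdeg)),0],[0,0,0]]);want[:,2]=np.cross(want[:,0],want[:,1])
    print("t",round(s["time_s"],2),"tcp",np.round(s["tcp_pos"],4),"F",np.round(s["contact_force"],1),"w",round(s["gripper_width"],4),"shift",np.round(d,3),"turn",np.round(Ro.from_matrix(R.T@want).as_rotvec()/(np.pi/4),3))
def L(x,y,z): return [*(C+x*lx+y*ly),z]
def loc():
    s=r.get_state();q=s["tcp_pos"][:2]-C;print("local",np.round([q@lx,q@ly],4),"z",round(s["tcp_pos"][2],4))
E
python3 -c "
from h import *
go([.30,.33,.246]);go(L(-.1,-.055,.15));loc();print(r.get_state()['joints'])"
```

```text
t 1.65 tcp [0.2418 0.4883 0.2457] F [ 0.3  1.6 -0.1] w 0.053 shift [-0.002  0.451 -1.03 ] turn [1.151 0.    0.   ]
t 1.65 tcp [0.2418 0.4883 0.2457] F [ 0.3  1.6 -0.1] w 0.053 shift [ 0.637  0.992 -2.64 ] turn [1.151 0.    0.   ]
local [-0.3193  0.3068] z 0.2457
[ 8.42634994e+01  8.29646954e+00 -1.58199711e+01  4.38428400e-03
 -6.58720276e+01 -4.04553058e+01]
```

Request:
send_rows:
  plan:
    - [[0,0.09,-0.2],[0.15,0,0]]
    - [[0,0.18,-0.4],[0.3,0,0]]
    - [[0,0.27,-0.6],[0.45,0,0]]
    - [[0,0.36,-0.8],[0.6,0,0]]
    - [[0,0.45,-1.0],[0.75,0,0]]

```text
time_s: 2.15
tcp_pos: [0.2972, 0.332, 0.2459]
eef_rot: [-31.4, 89.9, 68.4]
contact_force: [0.2, -0.3, -0.4]
gripper_width: 0.0133
```

```bash
python3 -c "
from h import *
go(L(-.1,-.055,.15));loc()"
```

```text
t 2.15 tcp [0.2972 0.332  0.2459] F [ 0.2 -0.3 -0.4] w 0.0133 shift [ 0.638 -0.468 -1.655] turn [0.396 0.001 0.   ]
local [-0.2427  0.1598] z 0.2459
```

Request:
send_rows:
  plan:
    - [[0.06,-0.05,-0.17],[0.1,0,0]]
    - [[0.12,-0.1,-0.34],[0.2,0,0]]
    - [[0.18,-0.15,-0.51],[0.3,0,0]]
    - [[0.24,-0.2,-0.68],[0.396,0,0]]
    - [[0.3,-0.25,-0.85],[0.396,0,0]]

```text
time_s: 2.65
tcp_pos: [0.3563, 0.2119, 0.2008]
eef_rot: [-19.6, 89.9, 62.2]
contact_force: [0.2, 0.4, 0.6]
gripper_width: 0.0005
```

```bash
python3 -c "
from h import *
go(L(-.1,-.055,.12));loc()"
```

```text
t 2.65 tcp [0.3563 0.2119 0.2008] F [0.2 0.4 0.6] w 0.0005 shift [ 0.538 -0.452 -0.694] turn [-0.004  0.002  0.001]
local [-0.1675  0.0491] z 0.2008
```

Request:
send_rows:
  plan:
    - [[0.1,-0.09,-0.14],[0,0,0]]
    - [[0.2,-0.18,-0.28],[0,0,0]]
    - [[0.3,-0.27,-0.42],[0,0,0]]
    - [[0.4,-0.36,-0.56],[0,0,0]]
    - [[0.53,-0.45,-0.69],[0,0,0]]

```text
time_s: 3.15
tcp_pos: [0.4092, 0.0993, 0.1213]
eef_rot: [-33.4, 89.8, 48.5]
contact_force: [-0.3, -0.1, 0.1]
gripper_width: 0.0007
```

Run:
```python
from h import *
go(L(-.1,-.055,.047));go(L(-.065,-.055,.047));loc()
a=r.capture("top");b=r.capture("scene")
x,y=280,180
A=cv2.resize(a["color"][y-5:y+115,x-25:x+95],(480,480),interpolation=cv2.INTER_CUBIC)
B=cv2.resize(b["color"][140:260,250:330],(320,480),interpolation=cv2.INTER_CUBIC)
cv2.imwrite("pics/c2.png",np.hstack([A,B])[:,:,::-1])
```

```text
t 3.15 tcp [0.4092 0.0993 0.1213] F [-0.3 -0.1  0.1] w 0.0007 shift [ 0.495  0.005 -0.001] turn [-0.003  0.004  0.003]
t 3.15 tcp [0.4092 0.0993 0.1213] F [-0.3 -0.1  0.1] w 0.0007 shift [ 0.496 -0.228 -0.001] turn [-0.003  0.004  0.003]
local [-0.0994 -0.0551] z 0.1213
```

View pics/c2.png

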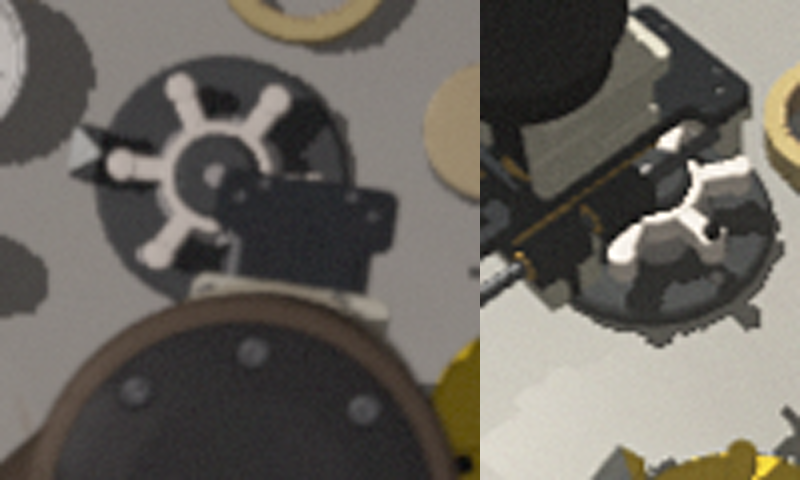

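The picture shows the wheel unmoved, with the gripper body at (300,230) in the crop and the fingers on the open near side. Next I descend, then move in.

Request:
send_rows:
  plan:
    - [[0.1,0,0],[0,0,0]]
    - [[0.2,0,0],[0,0,0]]
    - [[0.3,0,0],[0,0,0]]
    - [[0.4,0,0],[0,0,0]]
    - [[0.495,0,0],[0,0,0]]

```text
time_s: 3.75
tcp_pos: [0.4079, 0.0981, 0.0449]
eef_rot: [88.9, 89.9, 170.6]
contact_force: [0.0, 0.5, 0.0]
gripper_width: 0.0006
```

Request:
send_rows:
  plan:
    - [[0,-0.06,0],[0,0,0]]
    - [[0,-0.12,0],[0,0,0]]
    - [[0,-0.18,0],[0,0,0]]
    - [[0,-0.23,0],[0,0,0]]
    - [[0,-0.23,0],[0,0,0]]

```text
time_s: 4.25
tcp_pos: [0.4436, 0.0933, 0.0453]
eef_rot: [10.7, 89.9, 92.4]
contact_force: [-0.3, 1.0, 0.5]
gripper_width: 0.0002
```

```bash
python3 -c "
from h import *
go(L(-.065,0,.047));loc()"
```

```text
t 4.25 tcp [0.4436 0.0933 0.0453] F [-0.3  1.   0.5] w 0.0002 shift [-0.011  0.005  0.375] turn [-0.008  0.001 -0.   ]
local [-0.0645 -0.0562] z 0.0453
```

Request:
send_rows:
  plan:
    - [[-0.01,0,0.08],[0,0,0]]
    - [[-0.01,0,0.15],[0,0,0]]
    - [[-0.01,0,0.21],[0,0,0]]
    - [[-0.01,0,0.29],[0,0,0]]
    - [[-0.01,0,0.37],[0,0,0]]

```text
time_s: 4.75
tcp_pos: [0.4425, 0.1432, 0.0455]
eef_rot: [127.4, 89.0, -151.1]
contact_force: [-35.6, 2.0, 30.0]
gripper_width: 0.0004
```

Request:
send_rows:
  plan:
    - [[0,0,0],[0,0,0]]
    - [[0,0,0],[0,0,0]]
    - [[0,0,0],[0,0,0]]
    - [[0,0,0],[0,0,0]]
    - [[0,0,0],[0,0,0]]

```text
time_s: 5.25
tcp_pos: [0.4429, 0.1434, 0.0456]
eef_rot: [127.3, 89.0, -151.3]
contact_force: [-0.3, -0.1, 0.1]
gripper_width: 0.0004
```

Run:
```python
from h import *
go(L(-.065,0,.047));loc()
a=r.capture("top");b=r.capture("scene")
x,y=280,180
A=cv2.resize(a["color"][y-5:y+115,x-25:x+95],(480,480),interpolation=cv2.INTER_CUBIC)
B=cv2.resize(b["color"][140:260,250:330],(320,480),interpolation=cv2.INTER_CUBIC)
cv2.imwrite("pics/c3.png",np.hstack([A,B])[:,:,::-1])
```

```text
t 5.25 tcp [0.4429 0.1434 0.0456] F [-0.3 -0.1  0.1] w 0.0004 shift [-0.011 -0.047  0.045] turn [-0.012 -0.013 -0.018]
local [-0.0721 -0.0067] z 0.0456
```

View pics/c3.png

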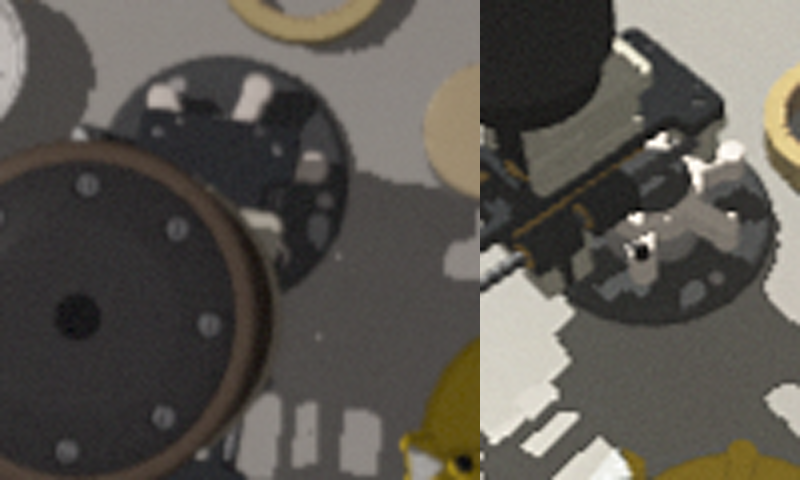

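The wheel has passed the half click: the stud has left the far lobe and now shows at (640,250), crop right. The finger touched something hard and was pushed outward, so it went too deep. I retract straight out, let the wheel settle and look.

Request:
send_rows:
  plan:
    - [[0,0.06,0.02],[0,0,0]]
    - [[0,0.12,0.02],[-0.01,-0.01,-0.02]]
    - [[-0.03,0.18,0.02],[-0.01,-0.01,-0.02]]
    - [[-0.03,0.25,0],[-0.01,-0.01,-0.02]]
    - [[-0.03,0.3,-0.05],[-0.01,-0.01,-0.02]]

```text
time_s: 5.85
tcp_pos: [0.3965, 0.1428, 0.051]
eef_rot: [-142.4, 89.8, -60.5]
contact_force: [0.2, -0.0, 0.4]
gripper_width: 0.0002
```

Run:
```python
from h import *
go(L(-.11,-.055,.05));loc()
a=r.capture("top");b=r.capture("scene")
x,y=280,180
A=cv2.resize(a["color"][y-5:y+115,x-25:x+95],(480,480),interpolation=cv2.INTER_CUBIC)
B=cv2.resize(b["color"][140:260,250:330],(320,480),interpolation=cv2.INTER_CUBIC)
cv2.imwrite("pics/c4.png",np.hstack([A,B])[:,:,::-1])
```

```text
t 5.85 tcp [0.3965 0.1428 0.051 ] F [ 0.2 -0.   0.4] w 0.0002 shift [ 0.008 -0.054 -0.275] turn [-0.001 -0.003  0.002]
local [-0.118  -0.0138] z 0.051
```

View pics/c4.png

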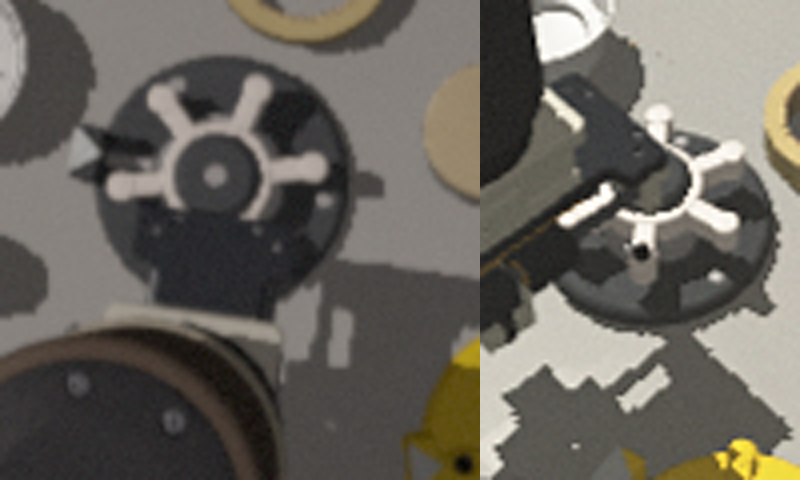

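The wheel shows about 15° short of the click: left lobe at (125,187) against (125,163) at rest, and stud at (640,250). It may still be settling, so I wait and measure the lobe phase numerically.

```bash
cat >> h.py <<'E'
def phase():
    a=r.capture("top");V,U=np.mgrid[180:260,265:350]
    P=np.array([px2w(a,(u,v)) for u,v in zip(U.ravel(),V.ravel())])
    q=P[:,:2]-C;d=np.hypot(*q.T);an=np.degrees(np.arctan2(q[:,1],q[:,0]))
    m=(d>.044)&(d<.061)&(P[:,2]>.03)&(P[:,2]<.055)
    h,_=np.histogram(an[m],36,(-180,180));print("hist",h)
    R=((an>-30)&(an<180))&m   # far half, not hidden
    for k in range(-30,180,60):
        pass
    print("phase mod60 (rest 23.0)",round(float(np.degrees(np.angle(np.mean(np.exp(6j*np.radians(an[R]))))/6)%60),1))
    b=r.capture("scene");col=b["color"].astype(int).sum(2)
    best=[]
    for t in range(-180,180,3):
        u=w2px(b,[*(C+.052*np.array([np.cos(np.radians(t)),np.sin(np.radians(t))])),.0515]);u=np.round(u).astype(int)
        best.append((int(col[u[1]-1:u[1]+2,u[0]-1:u[0]+2].mean()),t))
    return best
E
python3 -c "
from h import *
phase()"
```

```text
hist [ 0  0  0  0  0  0  0  0  5 33  9  0  0  0  9 31  9  0  0  0  7 30  8  0
  0  0  9 25 13  0  0  0  0  0  0  0]
phase mod60 (rest 23.0) 36.0
```

Request:
send_rows:
  plan:
    - [[0,0,-0.05],[0,0,0]]
    - [[0,0,-0.11],[0,0,0]]
    - [[0,0,-0.17],[0,0,0]]
    - [[0,0,-0.22],[0,0,0]]
    - [[0,0,-0.27],[0,0,0]]

```text
time_s: 6.55
tcp_pos: [0.3915, 0.1015, 0.051]
eef_rot: [-143.3, 89.8, -61.4]
contact_force: [0.5, -0.3, 1.0]
gripper_width: 0.0009
```

```bash
python3 -c "
from h import *
phase();loc();go(L(-.07,-.055,.05))"
```

```text
hist [ 0  0  0  0  0  0  0  0  5 33  9  0  0  0  8 32  8  0  0  0  8 28  8  0
  0  0  9 26 13  0  0  0  5 29 13  0]
phase mod60 (rest 23.0) 36.1
local [-0.1174 -0.0555] z 0.051
t 6.65 tcp [0.3913 0.1014 0.051 ] F [0.5 0.2 0.7] w 0.0006 shift [ 0.007 -0.316  0.004] turn [-0.003 -0.003  0.002]
```

The wheel stays stuck 13° short of the click (phase 36 against 23). I ease it on with a gentle push on the stud lobe, stopping at its rest position.

Request:
send_rows:
  plan:
    - [[0,-0.1,-0.02],[0,0,0]]
    - [[0,-0.2,-0.04],[0,0,0]]
    - [[0,-0.3,-0.04],[0,0,0]]
    - [[0,-0.38,-0.04],[0,0,0]]
    - [[0,-0.39,-0.04],[0,0,0]]

```text
time_s: 7.15
tcp_pos: [0.4497, 0.0873, 0.0511]
eef_rot: [-139.4, 89.8, -57.6]
contact_force: [-0.9, -0.7, -0.0]
gripper_width: 0.0004
```

```bash
python3 -c "
from h import *
go(L(-.058,-.048,.05));loc();phase()"
```

```text
t 7.15 tcp [0.4497 0.0873 0.0511] F [-0.9 -0.7 -0. ] w 0.0004 shift [0.007 0.003 0.089] turn [-0.004 -0.003  0.003]
local [-0.0576 -0.0613] z 0.0511
hist [ 0  0  0  0  0  0  0  0  0  0  0  0  0  0  3 27  9  0  0  0  7 29  8  0
  0  0  9 26 13  0  0  0  0  0  0  0]
phase mod60 (rest 23.0) 36.1
```

Request:
send_rows:
  plan:
    - [[0,0,0.03],[0,0,0]]
    - [[0,0,0.06],[0,0,0]]
    - [[0,0,0.09],[0,0,0]]
    - [[0,0,0.09],[0,0,0]]
    - [[0,0,0.09],[0,0,0]]

```text
time_s: 7.75
tcp_pos: [0.4497, 0.1006, 0.0507]
eef_rot: [-167.9, 89.8, -86.1]
contact_force: [-2.5, 2.0, 1.0]
gripper_width: 0.0004
```

```bash
python3 -c "
from h import *
go(L(-.058,-.0435,.05));loc();phase()"
```

```text
t 7.75 tcp [0.4497 0.1006 0.0507] F [-2.5  2.   1. ] w 0.0004 shift [ 0.005 -0.01   0.031] turn [-0.004 -0.004  0.001]
local [-0.0595 -0.0482] z 0.0507
hist [ 0  0  0  0  0  0  0  0  0  0  0  0  0  0  5 21  6  0  0  0  6 29  9  0
  0  0  6 14  0  0  0  0  0  0  0  0]
phase mod60 (rest 23.0) 35.5
```

Request:
send_rows:
  plan:
    - [[0,0,0.01],[0,0,0]]
    - [[0,0,0.02],[0,0,0]]
    - [[0,0,0.035],[0,0,0]]
    - [[0,0,0.035],[0,0,0]]
    - [[0,0,0.035],[0,0,0]]

```text
time_s: 8.35
tcp_pos: [0.4502, 0.1054, 0.0506]
eef_rot: [-177.3, 89.8, -95.5]
contact_force: [-3.9, -0.5, -0.8]
gripper_width: 0.0005
```

```bash
python3 -c "
from h import *
go(L(-.058,-.0435,.05));loc();phase()"
```

```text
t 8.35 tcp [0.4502 0.1054 0.0506] F [-3.9 -0.5 -0.8] w 0.0005 shift [ 0.004 -0.011 -0.001] turn [-0.004 -0.004  0.   ]
local [-0.0596 -0.0433] z 0.0506
hist [ 0  0  0  0  0  0  0  0  0  0  0  0  0  0  4 23  6  0  0  0  7 29  8  0
  0  0  0  0  0  0  0  0  0  0  0  0]
phase mod60 (rest 23.0) 35.8
```

Run:
```python
from h import *
b=r.capture("scene")
for uv in[(307.5,197.5),(290,202.5)]:
    q=px2w(b,uv,.0515)[:2]-C;print(np.round(q,3),np.hypot(*q),np.degrees(np.arctan2(q[1],q[0])))
for d in r.find_in(b,"stud")[:3]:
    q=px2w(b,d["uv"],.0515)[:2]-C;print(d["score"],d["uv"],np.hypot(*q),np.degrees(np.arctan2(q[1],q[0])))
z=b["range_z"];K=b["color"]
B=cv2.resize(b["color"][155:245,250:340],(600,600),interpolation=cv2.INTER_CUBIC)
cv2.imwrite("pics/c5.png",B[:,:,::-1])
```

```text
[-0.008 -0.055] 0.05590906355169496 -98.24008428423349
[-0.043 -0.034] 0.05478379373566835 -141.67947020856974
0.84 [311.1, 287.7] 0.2598309135801883 -130.316555906292
0.44 [307.5, 195.5] 0.0518621015687742 -94.09784086560592
```

View pics/c5.png

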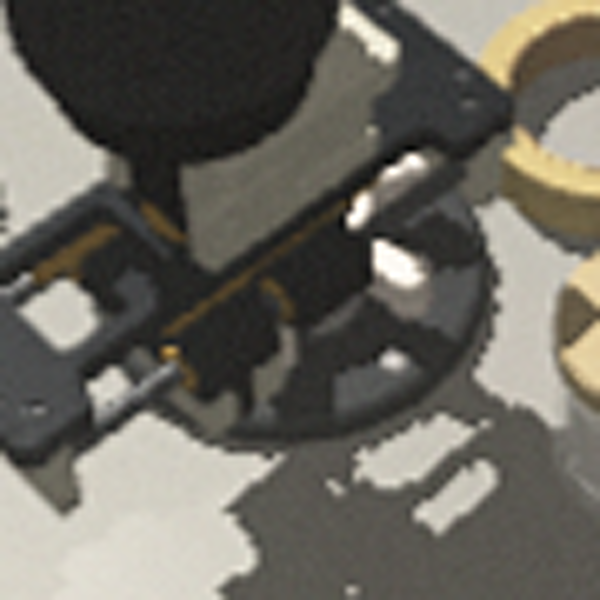

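The stud is at about -142°, 13° short of its rest at -157°, and my finger is outside the lobe, pressing it the wrong way. I back off, move further in so I stand behind the lobe, and push.

Request:
send_rows:
  plan:
    - [[0,0,-0.06],[0,0,0]]
    - [[0,0,-0.13],[0,0,0]]
    - [[0,-0.03,-0.13],[0,0,0]]
    - [[0,-0.09,-0.13],[0,0,0]]
    - [[0,-0.09,-0.13],[0,0,0]]

```text
time_s: 9.05
tcp_pos: [0.4628, 0.0846, 0.051]
eef_rot: [-141.5, 89.8, -59.7]
contact_force: [0.4, -0.5, -0.3]
gripper_width: 0.0005
```

```bash
python3 -c "
from h import *
go(L(-.046,-.0435,.05));loc();phase()"
```

```text
t 9.05 tcp [0.4628 0.0846 0.051 ] F [ 0.4 -0.5 -0.3] w 0.0005 shift [0.006 0.012 0.124] turn [-0.005 -0.003  0.002]
local [-0.0443 -0.0621] z 0.051
hist [ 0  0  0  0  0  0  0  0  0  0  0  0  0  0  0 14 14  0  0  0  2 28 14  0
  0  0  3 25 17  0  0  0  0  0  0  0]
phase mod60 (rest 23.0) 38.3
```

Request:
send_rows:
  plan:
    - [[0,0,0.03],[0,0,0]]
    - [[0,0,0.06],[0,0,0]]
    - [[0,0,0.08],[0,0,0]]
    - [[0,0,0.1],[0,0,0]]
    - [[0,0,0.1],[0,0,0]]

```text
time_s: 9.65
tcp_pos: [0.4595, 0.0967, 0.0491]
eef_rot: [144.9, 89.4, -133.4]
contact_force: [-5.2, -5.4, -0.4]
gripper_width: 0.0004
```

```bash
python3 -c "
from h import *
go(L(-.046,-.0435,.05));loc();phase()"
```

```text
t 9.65 tcp [0.4595 0.0967 0.0491] F [-5.2 -5.4 -0.4] w 0.0004 shift [-0.007 -0.021  0.047] turn [-0.007 -0.011 -0.008]
local [-0.0493 -0.0506] z 0.0491
hist [ 0  0  0  0  0  0  0  0  0  0  0  0  0  0  0  0  0  0  0  3 29 11  0  0
  0  0  0  0  0  0  0  0  0  0  0  0]
phase mod60 (rest 23.0) 26.5
```

Request:
send_rows:
  plan:
    - [[0,0,0.01],[0,0,0]]
    - [[0,0,0.02],[0,0,0]]
    - [[0,0,0.03],[0,0,0]]
    - [[0,0,0.04],[0,0,0]]
    - [[0,0,0.04],[0,0,0]]

```text
time_s: 10.25
tcp_pos: [0.46, 0.1026, 0.0489]
eef_rot: [143.7, 89.3, -134.6]
contact_force: [-3.0, -2.7, -0.8]
gripper_width: 0.0002
```

```bash
python3 -c "
from h import *
go(L(-.046,-.0435,.05));loc();phase()"
```

```text
t 10.25 tcp [0.46   0.1026 0.0489] F [-3.  -2.7 -0.8] w 0.0002 shift [-0.007 -0.024  0.008] turn [-0.006 -0.012 -0.009]
local [-0.0495 -0.0447] z 0.0489
hist [ 0  0  0  0  0  0  0  0  0  0  0  0  0  0  0  0  0  0  0 20 13  0  0  0
  0  0  0  0  0  0  0  0  0  0  0  0]
phase mod60 (rest 23.0) 18.6
```

Request:
send_rows:
  plan:
    - [[0,0,-0.05],[0,0,0]]
    - [[0,0,-0.1],[0,0,0]]
    - [[0,0.1,-0.11],[0,0,0]]
    - [[0,0.2,-0.11],[0,-0.01,-0.01]]
    - [[0,0.3,-0.11],[0,-0.01,-0.01]]

```text
time_s: 10.85
tcp_pos: [0.4131, 0.0928, 0.0496]
eef_rot: [-93.6, 89.9, -12.0]
contact_force: [-0.9, -0.1, -0.0]
gripper_width: 0.0002
```

```bash
python3 -c "
from h import *
go(L(-.11,-.0435,.05));loc();phase()"
```

```text
t 10.85 tcp [0.4131 0.0928 0.0496] F [-0.9 -0.1 -0. ] w 0.0002 shift [-0.003  0.103  0.116] turn [-0.007 -0.     0.003]
local [-0.0947 -0.061 ] z 0.0496
hist [ 0  9  4  0  0  0  0  0  0  0  0  0  0 27 21  0  0  0  0 26 18  0  0  0
  0 25 22  0  0  0  0 24 23  0  0  0]
phase mod60 (rest 23.0) 19.4
```

With its full view back, the wheel sits at phase 19.4, which matches the arrowhead direction measured twice (79.2°), so click 1 is done. The wheel has friction and does not coast, so I will follow each lobe all the way, with the finger deeper and higher.

```bash
sed -i 's/np.radians(82)/np.radians(79.3)/; s/dirdeg=172/dirdeg=169.3/' h.py; python3 -c "
from h import *
go(L(-.055,-.058,.051));loc()"
```

```text
t 10.95 tcp [0.4119 0.0926 0.0497] F [-0.   0.1 -0.5] w 0.0005 shift [-0.009 -0.254  0.041] turn [ 0.054 -0.001  0.001]
local [-0.0928 -0.0658] z 0.0497
```

Request:
send_rows:
  plan:
    - [[-0.01,-0.08,0],[0.05,0,0]]
    - [[-0.01,-0.16,0.02],[0.05,0,0]]
    - [[-0.01,-0.25,0.04],[0.05,0,0]]
    - [[-0.01,-0.25,0.04],[0.05,0,0]]
    - [[-0.01,-0.25,0.04],[0.05,0,0]]

```text
time_s: 11.45
tcp_pos: [0.4504, 0.0928, 0.0507]
eef_rot: [-164.1, 89.9, -84.7]
contact_force: [-1.0, -1.2, -0.6]
gripper_width: 0.0003
```

```bash
python3 -c "
from h import *
go(L(-.055,-.02,.051));loc();phase()"
```

```text
t 11.45 tcp [0.4504 0.0928 0.0507] F [-1.  -1.2 -0.6] w 0.0003 shift [-0.003 -0.     0.256] turn [ 0.002 -0.002  0.001]
local [-0.055  -0.0584] z 0.0507
hist [ 0  0  0  0  0  0  0  0  0  0  0  0  0  0  3  0  0  0  0 24 18  0  0  0
  0 25 22  0  0  0  0  0  0  0  0  0]
phase mod60 (rest 23.0) 19.2
```

Request:
send_rows:
  plan:
    - [[0,0,0.06],[0,0,0]]
    - [[0,0,0.12],[0,0,0]]
    - [[0,0,0.18],[0,0,0]]
    - [[0,0,0.24],[0,0,0]]
    - [[0,0,0.28],[0,0,0]]

```text
time_s: 12.05
tcp_pos: [0.453, 0.1316, 0.0491]
eef_rot: [143.2, 89.4, -137.4]
contact_force: [-5.5, -5.2, -0.5]
gripper_width: 0.0003
```

```bash
python3 -c "
from h import *
go(L(-.055,.004,.051));loc();phase()"
```

```text
t 12.05 tcp [0.453  0.1316 0.0491] F [-5.5 -5.2 -0.5] w 0.0003 shift [-0.014 -0.031  0.159] turn [ 0.002 -0.011 -0.008]
local [-0.0596 -0.0198] z 0.0491
hist [ 0  0  0  0  0  0  0  0  0  0  0  0  0  0  0  2 22 13  0  0  0  1 20  2
  0  0  0  0  0  0  0  0  0  0  0  0]
phase mod60 (rest 23.0) 46.5
```

Request:
send_rows:
  plan:
    - [[-0.01,-0.03,0.03],[0,0,0]]
    - [[-0.01,-0.05,0.07],[0,0,0]]
    - [[-0.01,-0.06,0.11],[0,0,0]]
    - [[-0.01,-0.06,0.15],[0,0,0]]
    - [[-0.01,-0.06,0.15],[0,0,0]]

```text
time_s: 12.65
tcp_pos: [0.4692, 0.1546, 0.0514]
eef_rot: [159.5, 89.7, -121.0]
contact_force: [-1.1, -2.7, -2.3]
gripper_width: 0.0002
```

```bash
python3 -c "
from h import *
go(L(-.055,.0085,.051));loc();phase()"
```

```text
t 12.65 tcp [0.4692 0.1546 0.0514] F [-1.1 -2.7 -2.3] w 0.0002 shift [0.003 0.047 0.018] turn [ 0.004 -0.006 -0.002]
local [-0.048   0.0058] z 0.0514
hist [ 0  0  0  0  0  0 17 28  3  0  0  0 22 17  0  0  0  0  0  0  0  0  0  0
  0  0  0  0  0  0  0  0  0  0  0  0]
phase mod60 (rest 23.0) nan
  return _methods._mean(a, axis=axis, dtype=dtype,
  ret = ret.dtype.type(ret / rcount)
```

Request:
send_rows:
  plan:
    - [[0,0.02,-0.03],[0,0,0]]
    - [[0,0.04,-0.04],[0,0,0]]
    - [[0,0.15,-0.04],[0,0,0]]
    - [[0,0.28,-0.04],[0,0,0]]
    - [[0,0.4,-0.04],[0,0,0]]

```text
time_s: 13.25
tcp_pos: [0.4093, 0.1605, 0.052]
eef_rot: [-178.3, 89.9, -98.8]
contact_force: [0.0, 0.5, -0.4]
gripper_width: 0.0008
```

```bash
python3 -c "
from h import *
go(L(-.105,-.058,.051));loc();phase()"
```

```text
t 13.25 tcp [0.4093 0.1605 0.052 ] F [ 0.   0.5 -0.4] w 0.0008 shift [ 0.008 -0.019 -0.39 ] turn [ 0.004 -0.002  0.   ]
local [-0.108   0.0005] z 0.052
hist [ 0  4  1  0  0  0 17 28  0  0  0  0 22 25  0  0  0  0 19 26  0  0  0  0
 19 28  0  0  0  0  0  0  0  0  0  0]
phase mod60 (rest 23.0) 11.1
```

Run:
```python
from h import *
a=r.capture("top")
A=cv2.resize(a["color"][180:260,265:345],(600,600),interpolation=cv2.INTER_CUBIC)
cv2.imwrite("pics/c6.png",A[:,:,::-1]);phase()
print((w2px(a,[*C,.0555])-[265,180])*7.5,(w2px(a,[*(C+.072*ly),.0495])-[265,180])*7.5)
```

```text
hist [ 0  4  1  0  0  0 17 28  0  0  0  0 22 26  0  0  0  0 20 26  0  0  0  0
 19 28  0  0  0  0  0  0  0  0  0  0]
phase mod60 (rest 23.0) 11.1
[324.35899785 291.28958633] [ 79.85093384 245.31002275]
```

View pics/c6.png

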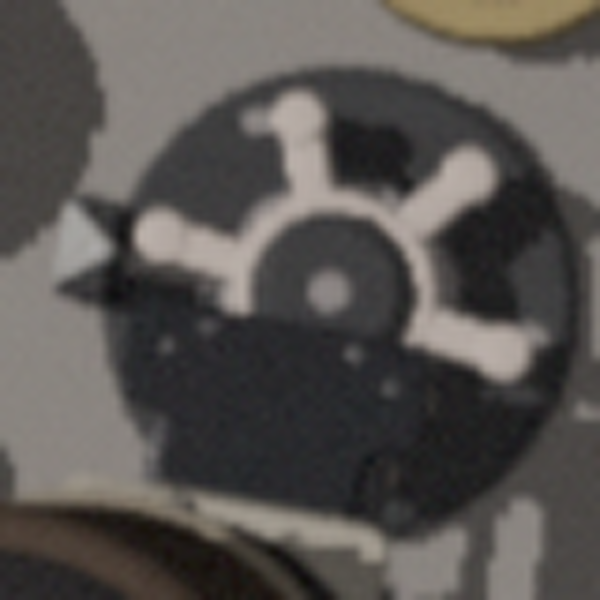

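The picture shows the lobe at (160,235) about 8° past the arrow tip at (115,250), and it stays there at rest. So friction holds this wheel wherever the finger leaves it. One click remains: the stud lobe is now one place before the arrow, hidden under the gripper. I will creep through the last part, measuring as I go.

Request:
send_rows:
  plan:
    - [[0,0,-0.08],[0,0,0]]
    - [[0,0,-0.16],[0,0,0]]
    - [[0,0,-0.24],[0,0,0]]
    - [[0,-0.01,-0.32],[0,0,0]]
    - [[0,-0.02,-0.39],[0,0,0]]

```text
time_s: 14.0
tcp_pos: [0.4024, 0.1013, 0.0523]
eef_rot: [-177.4, 89.9, -97.9]
contact_force: [0.7, 0.3, 0.8]
gripper_width: 0.0004
```

```bash
cat >> h.py <<'E'
def lobes():
    a=r.capture("top");V,U=np.mgrid[180:260,265:350]
    P=np.array([px2w(a,(u,v)) for u,v in zip(U.ravel(),V.ravel())])
    q=P[:,:2]-C;d=np.hypot(*q.T);an=np.degrees(np.arctan2(q[:,1],q[:,0]))
    m=(d>.044)&(d<.061)&(P[:,2]>.03)&(P[:,2]<.055);an=an[m]
    f=np.mean(np.exp(1j*np.radians(an)))if 0 else 0
    h=[]
    s=np.sort(an)
    for g in np.split(s,np.nonzero(np.diff(s)>8)[0]+1): h.append((round(float(g.mean()),1),len(g),round(float((g.mean()-19.3+30)%60-30),1)))
    print("lobes (angle,n,short of click)",h)
E
python3 -c "
from h import *
go(L(-.056,-.058,.051));loc();lobes()
p=r.capture('scene')
for d in r.find_in(p,'stud')[:3]:
    q=px2w(p,d['uv'],.0515)[:2]-C;print(d['score'],d['uv'],np.hypot(*q),np.degrees(np.arctan2(q[1],q[0])))"
```

```text
t 14.0 tcp [0.4024 0.1013 0.0523] F [0.7 0.3 0.8] w 0.0004 shift [ 0.009 -0.319  0.006] turn [ 0.005 -0.002  0.   ]
local [-0.1038 -0.059 ] z 0.0523
lobes (angle,n,short of click) [(-170.9, 28, -10.2), (-103.0, 11, -2.3), (-49.2, 48, -8.5), (10.9, 46, -8.4), (71.2, 46, -8.1), (132.2, 48, -7.1)]
0.75 [311.1, 287.6] 0.25963168383779317 -130.30871169602918
0.61 [296.5, 196.7] 0.04093276231841977 -122.12584324042287
```

Request:
send_rows:
  plan:
    - [[0.01,-0.1,0],[0,0,0]]
    - [[0.01,-0.2,0],[0,0,0]]
    - [[0.01,-0.31,0],[0,0,0]]
    - [[0.01,-0.32,0],[0,0,0]]
    - [[0.01,-0.32,0],[0,0,0]]

```text
time_s: 14.65
tcp_pos: [0.4501, 0.093, 0.0506]
eef_rot: [175.7, 89.9, -104.9]
contact_force: [-0.5, -0.6, 0.0]
gripper_width: 0.0008
```

```bash
cat >> h.py <<'E'
def dark(angs):
    p=r.capture("top")
    for t in angs:
        u=np.round(w2px(p,[*(C+.052*np.array([np.cos(np.radians(t)),np.sin(np.radians(t))])),.0515])).astype(int)
        print("lobe",t,"min grey",p["color"][u[1]-2:u[1]+3,u[0]-2:u[0]+3].mean(2).min().round())
E
python3 -c "
from h import *
go(L(-.056,-.02,.051));loc();lobes();dark([131,71,11,-49])"
```

```text
t 14.65 tcp [0.4501 0.093  0.0506] F [-0.5 -0.6  0. ] w 0.0008 shift [-0.003  0.004  0.256] turn [ 0.002 -0.003 -0.   ]
local [-0.0553 -0.0583] z 0.0506
lobes (angle,n,short of click) [(10.9, 46, -8.4), (71.4, 46, -7.9)]
lobe 131 min grey 59.0
lobe 71 min grey 156.0
lobe 11 min grey 143.0
lobe -49 min grey 39.0
```

Request:
send_rows:
  plan:
    - [[0,0,0.06],[0,0,0]]
    - [[0,0,0.12],[0,0,0]]
    - [[0,0,0.18],[0,0,0]]
    - [[0,0,0.24],[0,0,0]]
    - [[0,0,0.26],[0,0,0]]

```text
time_s: 15.25
tcp_pos: [0.4544, 0.1308, 0.0498]
eef_rot: [147.6, 89.6, -133.0]
contact_force: [-5.4, -3.7, 0.1]
gripper_width: 0.0008
```

```bash
python3 -c "
from h import *
go(L(-.055,-.01,.051));loc();lobes()"
```

```text
t 15.25 tcp [0.4544 0.1308 0.0498] F [-5.4 -3.7  0.1] w 0.0008 shift [-0.008 -0.021  0.069] turn [ 0.003 -0.007 -0.005]
local [-0.0582 -0.0203] z 0.0498
lobes (angle,n,short of click) [(-12.1, 35, 28.6), (44.6, 20, 25.3)]
```

Request:
send_rows:
  plan:
    - [[0,-0.01,0.02],[0,0,0]]
    - [[0,-0.02,0.04],[0,0,0]]
    - [[0,-0.03,0.06],[0,0,0]]
    - [[0,-0.03,0.08],[0,0,0]]
    - [[0,-0.03,0.08],[0,0,0]]

```text
time_s: 15.8
tcp_pos: [0.4624, 0.1432, 0.0501]
eef_rot: [156.7, 89.8, -123.8]
contact_force: [-1.2, -1.1, -0.6]
gripper_width: 0.0004
```

```bash
python3 -c "
from h import *
go(L(-.055,-.0,.051));loc();lobes()"
```

```text
t 15.8 tcp [0.4624 0.1432 0.0501] F [-1.2 -1.1 -0.6] w 0.0004 shift [-0.006  0.016  0.044] turn [ 0.005 -0.004 -0.002]
local [-0.0526 -0.0066] z 0.0501
lobes (angle,n,short of click) [(-88.9, 48, 11.8), (-27.2, 8, 13.5)]
```

Request:
send_rows:
  plan:
    - [[0,0,0.01],[0,0,0]]
    - [[0,0,0.02],[0,0,0]]
    - [[0,0,0.03],[0,0,0]]
    - [[0,0,0.035],[0,0,0]]
    - [[0,0,0.035],[0,0,0]]

```text
time_s: 16.35
tcp_pos: [0.464, 0.149, 0.0504]
eef_rot: [173.4, 89.9, -107.1]
contact_force: [-0.6, -0.7, 0.2]
gripper_width: 0.0002
```

```bash
python3 -c "
from h import *
go(L(-.055,.004,.051));loc();lobes()"
```

```text
t 16.35 tcp [0.464  0.149  0.0504] F [-0.6 -0.7  0.2] w 0.0002 shift [-0.004  0.02   0.031] turn [ 0.005 -0.003 -0.   ]
local [-0.0521 -0.0007] z 0.0504
lobes (angle,n,short of click) [(-97.4, 50, 3.3)]
```

Request:
send_rows:
  plan:
    - [[0,0,-0.03],[0,0,0]]
    - [[0,0,-0.03],[0,0,0]]
    - [[0,0,-0.03],[0,0,0]]
    - [[0,0,-0.03],[0,0,0]]
    - [[0,0,-0.03],[0,0,0]]

```text
time_s: 16.9
tcp_pos: [0.4633, 0.1446, 0.0505]
eef_rot: [175.6, 89.9, -104.9]
contact_force: [-0.9, 0.6, 0.6]
gripper_width: 0.0005
```

```bash
python3 -c "
from h import *
go(L(-.055,-.0007,.051));loc();lobes()"
```

```text
t 16.9 tcp [0.4633 0.1446 0.0505] F [-0.9  0.6  0.6] w 0.0005 shift [-0.004  0.02   0.03 ] turn [ 0.005 -0.002 -0.   ]
local [-0.052  -0.0051] z 0.0505
lobes (angle,n,short of click) [(-97.4, 50, 3.3)]
```

Request:
send_rows:
  plan:
    - [[0,0.08,0],[0,0,0]]
    - [[0,0.16,0],[0,0,0]]
    - [[0,0.24,0],[0,0,0]]
    - [[0,0.32,0],[0,0,0]]
    - [[0,0.4,-0.1],[0,0,0]]

```text
time_s: 17.45
tcp_pos: [0.401, 0.142, 0.0507]
eef_rot: [-145.8, 89.9, -66.2]
contact_force: [0.3, 0.3, -0.2]
gripper_width: 0.0004
```

```bash
python3 -c "
from h import *
go(L(-.053,-.0051,.051));loc();lobes();dark([82,22,-38,-98])
a=r.capture('top')
A=cv2.resize(a['color'][180:260,265:345],(600,600),interpolation=cv2.INTER_CUBIC)
cv2.imwrite('pics/c7.png',A[:,:,::-1])
"
```

```text
t 17.45 tcp [0.401  0.142  0.0507] F [ 0.3  0.3 -0.2] w 0.0004 shift [-0.002 -0.398  0.092] turn [ 0.007 -0.001  0.001]
local [-0.1127 -0.0192] z 0.0507
lobes (angle,n,short of click) [(-97.3, 50, 3.4), (-38.0, 48, 2.7), (22.1, 44, 2.8), (82.4, 45, 3.1), (141.7, 13, 2.4)]
lobe 82 min grey 26.0
lobe 22 min grey 149.0
lobe -38 min grey 151.0
lobe -98 min grey 150.0
```

View pics/c7.png

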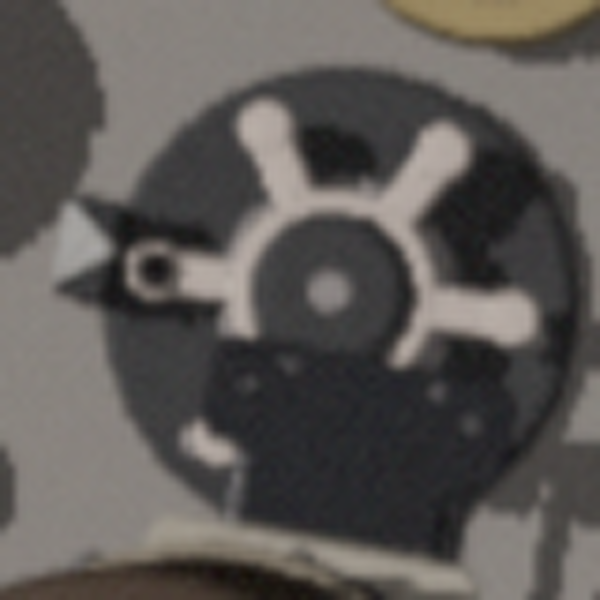

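The stud lobe, stud at (155,270), stands at the arrowhead, tip (115,250), about 3° short and stable. I give it one small, measured nudge.

Request:
send_rows:
  plan:
    - [[0,-0.08,0.09],[0,0,0]]
    - [[0,-0.16,0.09],[0,0,0]]
    - [[0,-0.26,0.09],[0,0,0]]
    - [[0,-0.36,0.09],[0,0,0]]
    - [[0,-0.4,0.09],[0,0,0]]

```text
time_s: 18.1
tcp_pos: [0.4632, 0.1424, 0.0504]
eef_rot: [173.6, 89.9, -106.9]
contact_force: [-0.7, -0.2, -0.7]
gripper_width: 0.0003
```

```bash
python3 -c "
from h import *
go(L(-.0525,.0005,.0505));loc();lobes()"
```

```text
t 18.1 tcp [0.4632 0.1424 0.0504] F [-0.7 -0.2 -0.7] w 0.0003 shift [-0.001  0.006  0.052] turn [ 0.005 -0.003 -0.   ]
local [-0.0516 -0.0073] z 0.0504
lobes (angle,n,short of click) [(-97.4, 50, 3.3)]
```

Request:
send_rows:
  plan:
    - [[0,0,0.015],[0,0,0]]
    - [[0,0,0.03],[0,0,0]]
    - [[0,0,0.04],[0,0,0]]
    - [[0,0,0.05],[0,0,0]]
    - [[0,0,0.05],[0,0,0]]

```text
time_s: 18.65
tcp_pos: [0.4644, 0.1499, 0.0504]
eef_rot: [173.1, 89.9, -107.3]
contact_force: [-0.0, 0.3, 0.4]
gripper_width: 0.0001
```

```bash
python3 -c "
from h import *
go(L(-.0525,.0015,.0505));loc();lobes()"
```

```text
t 18.65 tcp [0.4644 0.1499 0.0504] F [-0.   0.3  0.4] w 0.0001 shift [-0.001  0.005  0.008] turn [ 0.005 -0.003 -0.   ]
local [-0.0518  0.0003] z 0.0504
lobes (angle,n,short of click) [(-98.9, 45, 1.8)]
```

Request:
send_rows:
  plan:
    - [[0,0,-0.03],[0,0,0]]
    - [[0,0.06,-0.05],[0,0,0]]
    - [[0,0.17,-0.05],[0,0,0]]
    - [[0,0.28,-0.05],[0,0,0]]
    - [[0,0.38,-0.05],[0,0,0]]

```text
time_s: 19.2
tcp_pos: [0.4058, 0.1524, 0.0504]
eef_rot: [168.3, 89.9, -112.2]
contact_force: [-0.2, 0.3, -0.2]
gripper_width: 0.0005
```

Request:
send_rows:
  plan:
    - [[-0.15,0.05,0],[0,0,0]]
    - [[-0.35,0.1,0],[0,0,0]]
    - [[-0.55,0.1,0],[0,0,0]]
    - [[-0.75,0.1,0],[0,0,0]]
    - [[-0.9,0.1,0],[0,0,0]]

```text
time_s: 19.7
tcp_pos: [0.3907, 0.1553, 0.1872]
eef_rot: [-123.9, 90.0, -44.4]
contact_force: [0.3, 0.2, -0.9]
gripper_width: 0.0004
```

Request:
send_rows:
  plan:
    - [[0,0,0.15],[0,0,0]]
    - [[0,0,0.3],[0,0,0]]
    - [[0,0,0.5],[0,0,0]]
    - [[0,0,0.5],[0,0,0]]
    - [[0,0,0.5],[0,0,0]]

```text
time_s: 20.2
tcp_pos: [0.4037, 0.2295, 0.186]
eef_rot: [164.7, 89.9, -115.8]
contact_force: [-0.6, -0.7, -0.3]
gripper_width: 0.0007
```

```bash
python3 -c "
from h import *
loc();lobes();dark([80,20,-40,-100])
a=r.capture('top')
for t in ['salt_jar','ramekin','label_tape']:
    for d in r.find_in(a,t)[:1]: print(t,d['score'],d['uv'],np.round(px2w(a,d['uv']),3))
cv2.imwrite('pics/c8.png',cv2.resize(a['color'][130:290,210:420],(788,600),interpolation=cv2.INTER_CUBIC)[:,:,::-1])
"
```

```text
local [-0.1263  0.0672] z 0.186
lobes (angle,n,short of click) [(-158.8, 46, 1.9), (-98.9, 46, 1.8), (-39.8, 46, 0.9), (20.4, 45, 1.1), (81.4, 46, 2.1), (141.4, 48, 2.1)]
lobe 80 min grey 26.0
lobe 20 min grey 145.0
lobe -40 min grey 156.0
lobe -100 min grey 142.0
salt_jar 0.9 [376.9, 206.1] [ 0.541 -0.003  0.077]
ramekin 0.89 [239.8, 192.6] [0.577 0.299 0.012]
label_tape 0.89 [339.9, 152.1] [ 0.674  0.072 -0.   ]
```

View pics/c8.png

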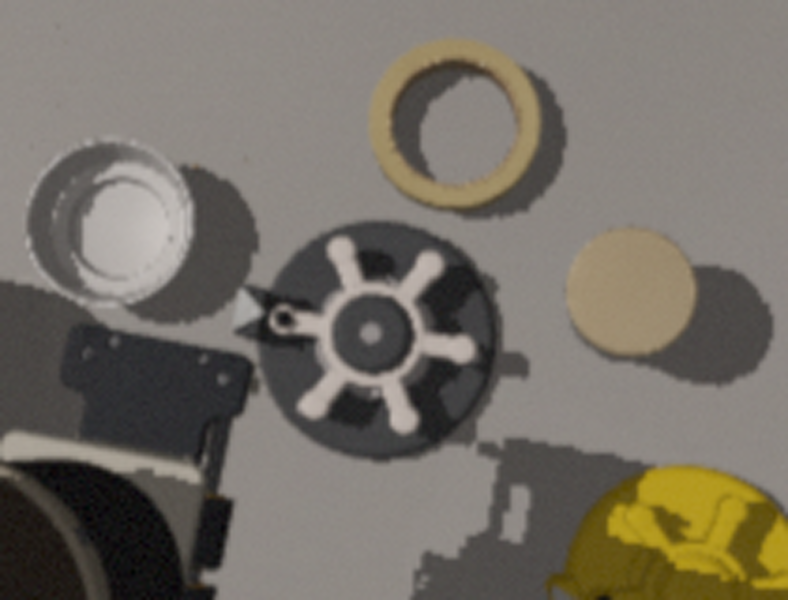

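The picture shows the stud at (285,318) pointing at the arrowhead tip (265,310), and the jar, ramekin and tape are where they were. I hand in now.

```bash
python3 -c "
from h import *
print(r.close_job())"
```

```text
the job is handed in; nothing more can be done
None
```

The studded lobe now rests at the arrowhead, after turning the white wheel clockwise three clicks with the closed fingertips. I handed the job in at about 20 s of the 53 s allowed.

**Last checks:**
- **Wheel:** all six lobes were in view with the gripper clear. The stud lobe stands about 1.5 to 2° short of the arrow direction, not past it, and it held still with nothing touching it.
- **Other things:** the jar, ramekin and tape roll show where they started in the picture. The network's jar and ramekin points agree within 5 mm. Its tape point shifted along the ring (from y 0.108 to 0.072), but the ring's centre in the picture did not move.

**What did not go as described:**
- **No snap:** the wheel stayed wherever the finger left it instead of snapping to the next click. I pushed each lobe through by hand, in steps.
- **First click:** it stalled about 15° short. My finger then pressed the wheel back about 2° before I corrected it, and the wrist force peaked near 47 N.
- **Second click:** it came to rest about 8° past its own position, with the stud still one place before the arrowhead. I did not turn it back.
- **Third click:** I stopped about 3° short, then nudged it closer.
- **Start position:** the wheel began about 4° off the arrow direction I measured, so the true click position is uncertain by that much.

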